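# Load toy ducks into a drilling sled and slide it under the drill

## Task

Put the three bare wooden ducks one by one into the three pockets of the sled, one to a pocket, each fully down on the pocket floor with its beak towards the sled's red-striped edge. Then slide the loaded sled by its black handle under the green drill bridge until it is fully against the yellow stop, and let go. Leave the painted duck and the other things on the bench where they are.

Things in the scene. Friction and masses are not known exactly. Their poses are not given: they have to be found in the camera images.
- duck0: bare light-wood toy duck on a flat base, 92 tall, about 130 g. Base 90 (x) x 40 (y) x 14 high; the cut-out on it is 24 thick (y) with flat sides: round body 58 across centred 43 up, 3 behind the middle; head 32 across at the front. Origin: centre of the underside, x towards the beak, z up. Grip it across its thickness over the middle, 55 above the underside
- duck0_beak (a point): tip of duck0's beak, 50 in front of its origin and 74 up
- duck1: bare light-wood toy duck on a flat base, 92 tall, about 130 g. Base 90 (x) x 40 (y) x 14 high; the cut-out on it is 24 thick (y) with flat sides: round body 58 across centred 43 up, 3 behind the middle; head 32 across at the front. Origin: centre of the underside, x towards the beak, z up. Grip it across its thickness over the middle, 55 above the underside
- duck1_beak (a point): tip of duck1's beak, 50 in front of its origin and 74 up
- duck2: bare light-wood toy duck on a flat base, 92 tall, about 130 g. Base 90 (x) x 40 (y) x 14 high; the cut-out on it is 24 thick (y) with flat sides: round body 58 across centred 43 up, 3 behind the middle; head 32 across at the front. Origin: centre of the underside, x towards the beak, z up. Grip it across its thickness over the middle, 55 above the underside
- duck2_beak (a point): tip of duck2's beak, 50 in front of its origin and 74 up
- pocket0 (a point): centre of the floor of pocket 0 of the sled (next to the handle). Pockets: 98 (x) x 48 (y), 16 deep, 3 mm chamfer, 80 apart along y; floor 23 above the bench, rim 39. Axes turn with the jig: x across the sled towards the edge with the red stripe (far side from the robot), y along the slide towards the bridge, z up
- pocket1 (a point): centre of the floor of pocket 1 of the sled (middle). Pockets: 98 (x) x 48 (y), 16 deep, 3 mm chamfer, 80 apart along y; floor 23 above the bench, rim 39. Axes turn with the jig: x across the sled towards the edge with the red stripe (far side from the robot), y along the slide towards the bridge, z up
- pocket2 (a point): centre of the floor of pocket 2 of the sled (next to the bridge). Pockets: 98 (x) x 48 (y), 16 deep, 3 mm chamfer, 80 apart along y; floor 23 above the bench, rim 39. Axes turn with the jig: x across the sled towards the edge with the red stripe (far side from the robot), y along the slide towards the bridge, z up
- sled_handle (a point): centre of the top of the sled's upright black handle, a post 26 diameter and 55 tall (top 94 above the bench, foot 39), 90 from the centre of pocket 0 on the side away from the bridge; axes as the pockets'
- sled (a joint): travel of the sled along its guides in m: 0 at the loading end, 0.18 against the yellow stop, growing towards the bridge (+y of the jig). Nothing latches it; it slides with about 3 N of friction and stays where it is left. At 0.18 pocket 2 lies under the drill
- bridge (a point): middle of the underside of the fixed green drill bridge, 126 above the bench: a beam 150 (x) x 70 (y) on two legs, 126 apart inside, with a grey drill on top up to 246. A duck fully down in a pocket passes 11 below it; one that is not down does not
- jig: the jig, fixed to the bench: plywood board 150 (x) x 520 (y) x 12 carrying guide strips, sled, bridge (200 from its origin along +y) and stop; origin at the centre of its underside, y along the slide towards the bridge
- painted_duck: bystander: the finished duck of the same shape and size as the bare ones, painted yellow on a blue base, orange beak; not to be used; origin at the centre of its underside
- glue: bystander: white glue bottle, 60 diameter, 170 tall, standing at the left; origin at the centre of its underside
- tin: bystander: open steel tin, 80 diameter, 100 tall, standing at the left; origin at the centre of its underside
- offcut: bystander: dark wood offcut 130 x 60 x 30 lying at the right; origin at the centre of its underside
- varnish: bystander: red can, 84 diameter, 100 tall, standing at the right; origin at the centre of its underside
Not all that is in view belongs to the job. What is shaped like the duck0 but turquoise is not meant.

How it is judged:
By the outcome, as a careful person would: the job done as asked, in the order asked, and still so for the second after the job is handed in, with the robot touching nothing.
It also fails if it takes over 72 s, if anything falls off the work surface, if the arm or the gripper's body presses on something with over 40 N, if the wrist force passes 120 N, or if a joint passes its speed limit or range.

## Robot

A 7-joint arm with a two-finger parallel gripper is mounted at the origin on the work surface. World frame = base frame: x ahead of the robot, y to its left, z up, the work surface at z = 0. Lengths are in mm, angles in rad, forces in N, time in s.
With the tool pointing down it reaches from about 350 to 900 mm from the base axis. Payload 19.9 kg.
Tool frame: the origin (TCP) lies midway between the tips of the shut fingers; the grasp point (between the pads) lies 19 mm behind it; z points along the fingers, y is the line along which they close (so a half turn about z gives the same grasp; the last joint's range is limited). The gripper opens to 85 mm and grips with 20 to 120 N. Pads are 22 mm wide; open, the fingers measure 114 mm over their backs; the gripper's body (76 mm by 85 mm) begins 54 mm behind the grasp point. The pads swing forward as they close: fully open they stand 13 mm farther back than shut.
Start: joints at [-1.292, 0.417, -0.01, 1.614, 0.005, 1.111, -0.053], TCP at [197.068, 593.098, 231.26] pointing down, gripper open.
Joint ranges: [-2.81, 2.81], [-0.39, 2.02], [-1.27, 1.25], [0.06, 2.57], [-1.19, 4.33], [0.19, 2], [-2.82, 2.82]. Speed limits (rad/s): [1.89, 1.89, 2.39, 2.39, 3.01, 3.01, 3.01].

## Interface

Orientations are given as a unit quaternion [x, y, z, w].
In Python, from rig import * gives the robot as it stands.
- The arm moves only by the tool step_arm, never from a script. Its argument "series" is a list of rows, each a list of 7 numbers: the shift along the tool's x, y, z normalised to -1 to 1, where 1 is 30 mm, then the turn, a rotation vector about the tool's x, y, z normalised to -1 to 1, where 1 is pi/4 rad, then the opening, from 0 (shut) to 1 (fully open). In form: [[x, y, z, rx, ry, rz, jaw], ...]. A call has 1 to 10 rows; each row shifts and turns the commanded pose from where the row before left it, along the tool's axes as they then stand; what a row does not reach is not made up. A row lasts 1/8 s, in which the tool goes at most 62.5 mm and 10.7 degrees, less where a joint would pass 70% of its speed; a pose out of reach is approached as far as the arm can. A call with a number of a shift or a turn outside -1 to 1 is refused whole. A call with a gripper value outside its range is refused whole. The fingers move at their own pace and stop on an object; the grip force is fixed at half the most. Time passes only in rows, so rows that do not move let the fingers close. It gives the time, the measured TCP pose, the force, the opening and the grip force at its end, in the units of the state.
- observe(): the state, without advancing time (a new reading comes with each control period).
- snapshot(name): name is "side" or "top" or "wrist"; returns the picture (400x640x3 uint8, red, green, blue); there is no depth.
- camera_params(name): a dict with "mtx" (3x3 intrinsics, pixels), "position" and "orientation" of the camera in the world. Camera axes: x right, y down, z forward; pixel columns grow to the right and rows downward; lengths in mm; the calibration is good to about 2 mm. A picture is of the moment at which its call begins: read the wrist's pose just before it. camera_params takes no time and is no camera call; for the wrist camera it gives the pose at the moment of the call.
- job_done(): hands the job in; it is judged then, once.
The state is a dict: "time": time; "q": joint angles; "qd": joint speeds; "tau": joint torques, N m; "eef_pos": TCP position; "tool_rot": TCP orientation; "ft_force": force on the tool from outside, world axes, zero at the start; "ft_torque": the same for the moment, N m; "width": finger opening in mm; "finger_force": force on a finger pad.
Only numpy, scipy, OpenCV 4.12 (cv2) and the standard library are available. Lean on these libraries where they do the work, as an engineer would, in place of code of your own. Each camera call takes 0.05 s, during which the arm holds its last target. There are 200 camera calls.

## Working session

There is one attempt and no reset: what is moved stays moved. The work goes in short steps, Python scripts to look and compute and a tool call to move; the robot and the scene stay as the last step left them, time stands still between calls to the robot, and variables do not carry over. Pictures are saved under pics/ and viewed, at most 10 in all, crops included, and the job is handed in when it is done.

Besides the shell and the picture viewer there is one more tool, called after "Emit:" as name([rows], argument=value, ...), one row to a line, values as JSON. step_arm: Moves the arm, as the interface text tells. Its arguments: {"type":"object","properties":{"series":{"type":"array","items":{"type":"array","items":{"type":"number"}}}},"required":["series"]}

```bash
ls; mkdir -p pics; python3 - <<'E'
from rig import *
import cv2
for n in ("top","side"):
    p=camera_params(n); print(n,p)
    im=snapshot(n); cv2.imwrite(f"pics/{n}0.png",im[:,:,::-1])
s=observe(); print(s["time"],s["eef_pos"],s["tool_rot"],s["ft_force"],s["width"])
E
```

```text
pics
top {'mtx': array([[394.85838814,   0.        , 321.78719697],
       [  0.        , 394.85838814, 197.36705804],
       [  0.        ,   0.        ,   1.        ]]), 'position': array([ 327.45909674,   12.78946947, 1172.21266906]), 'orientation': array([-0.70357977,  0.70800905, -0.04563132,  0.04020541])}
side {'mtx': array([[474.79154771,   0.        , 322.7091549 ],
       [  0.        , 474.79154771, 197.32221675],
       [  0.        ,   0.        ,   1.        ]]), 'position': array([   22.98477458, -1187.67145155,  1057.0113832 ]), 'orientation': array([ 0.88334441, -0.15431351,  0.08515745, -0.434325  ])}
0.1 [196.98648392 592.82171031 230.72412749] [ 1.59723703e-01  9.87161604e-01 -5.51707567e-04 -4.19058099e-05] [ 0.25469311  1.03145503 -0.22761309] 85.49057908418388
```

View pics/top0.png

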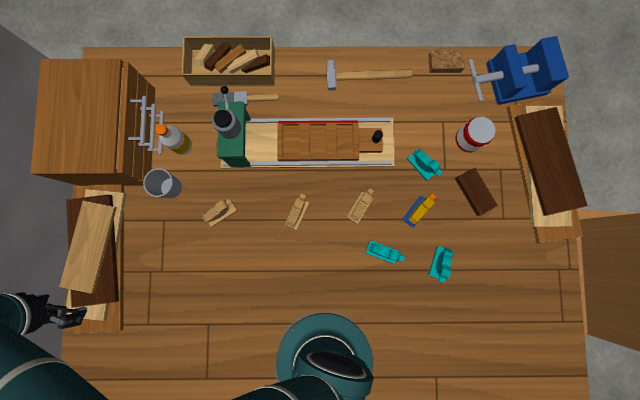

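View pics/side0.png

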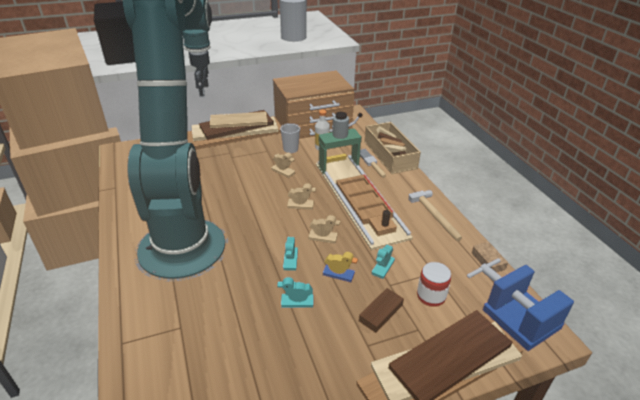

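Top view: bare ducks at about (219,211), (297,211) and (361,206). The sled spans cols 278–383, its handle is at (377,136), and the bridge is at (232,130) on the left (+y). I'll zoom in.

```bash
cat > h.py <<'E'
from rig import *
import cv2, numpy as np
from scipy.spatial.transform import Rotation as R
def ray(p,uv,z):
    """pixels -> world points on plane z"""
    uv=np.atleast_2d(np.asarray(uv,float)); d=np.c_[uv,np.ones(len(uv))]@np.linalg.inv(p["mtx"]).T
    d=R.from_quat(p["orientation"]).apply(d); o=p["position"]
    return o+d*((z-o[2])/d[:,2])[:,None]
def proj(p,X):
    c=R.from_quat(p["orientation"]).inv().apply(np.atleast_2d(X)-p["position"])@p["mtx"].T
    return c[:,:2]/c[:,2:]
E
python3 - <<'E'
from h import *
im=cv2.imread("pics/top0.png"); c=im[108:238,190:430]
cv2.imwrite("pics/topz.png",cv2.resize(c,None,fx=3.333,fy=3.333,interpolation=cv2.INTER_CUBIC))
p=camera_params("top")
for n,uv,z in [("handle",(377,136),94),("d0",(219,211),14),("d1",(297,211),14),("d2",(361,206),14),("bridge",(232,130),126)]: print(n,ray(p,uv,z).round(0))
E
```

```text
handle [[ 632. -152.   94.]]
d0 [[430. 306.  14.]]
d1 [[429.  77.  14.]]
d2 [[ 442. -112.   14.]]
bridge [[641. 247. 126.]]
```

View pics/topz.png

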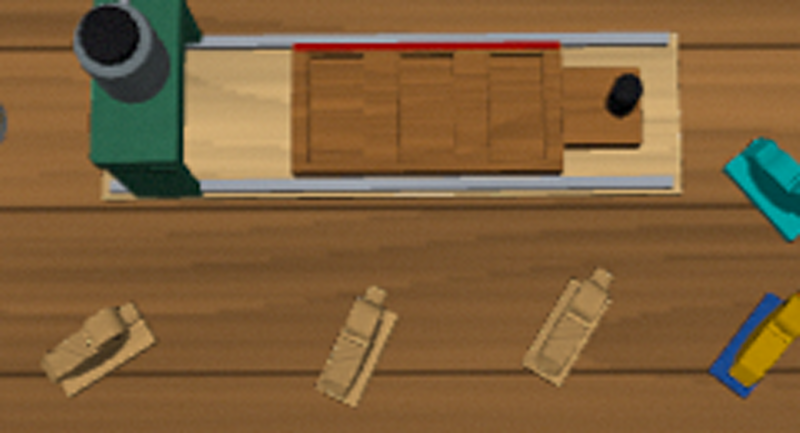

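Zoomed: the red stripe is at the top (+x), and the handle end is on the right (624,95). The beaks are at about zoom pixels (130,315), (375,293) and (602,275), so every heading is ahead and to the right. Next I'll measure with masks.

```bash
python3 - <<'E'
from h import *
im=cv2.imread("pics/top0.png"); p=camera_params("top")
hsv=cv2.cvtColor(im,cv2.COLOR_BGR2HSV)
for c in [(219,211),(297,211),(361,206),(265,230),(330,190),(265,145),(320,145)]: print(c,hsv[c[1],c[0]])
m=cv2.inRange(hsv,(10,60,150),(25,140,255)); m[:180]=0
n,l,st,ce=cv2.connectedComponentsWithStats(m)
for i in range(1,n):
    if st[i,4]>120 and st[i,1]<240 and 180<st[i,0]<400:
        pts=np.argwhere(l==i)[:,::-1]; w=ray(p,pts,14)[:,:2]
        print(st[i],"rect z14",cv2.minAreaRect(w.astype(np.float32)), cv2.boxPoints(cv2.minAreaRect(w.astype(np.float32))).round().tolist())
# red stripe & board corners
z=lambda u,v:(190+u/3.333,108+v/3.333)
r=cv2.inRange(hsv,(0,180,120),(6,255,255))|cv2.inRange(hsv,(174,180,120),(180,255,255)); r[:105]=0;r[135:]=0; r[:,:230]=0; r[:,400:]=0
pts=np.argwhere(r)[:,::-1]; w=ray(p,pts,39)[:,:2]; print("stripe",cv2.minAreaRect(w.astype(np.float32)),w.min(0),w.max(0), cv2.fitLine(w.astype(np.float32),2,0,.01,.01).ravel())
print("board R corners",ray(p,[z(677,33),z(682,192)],12).round(1).tolist(),"L",ray(p,[z(103,197)],12).round(1).tolist())
print("pocket far edges (rim)",ray(p,[z(337,54),z(427,54),z(516,54)],39).round(1).tolist())
E
```

```text
(219, 211) [ 18 132 157]
(297, 211) [ 18 136 133]
(361, 206) [ 18 134 156]
(265, 230) [ 14 154 129]
(330, 190) [ 15 152 126]
(265, 145) [ 18 115 208]
(320, 145) [ 16 177 138]
[347 192  27  32 315] rect z14 ((440.72564697265625, -108.07686614990234), (39.64854049682617, 92.18562316894531), 57.138309478759766) [[391.0, -100.0], [469.0, -150.0], [490.0, -116.0], [413.0, -66.0]]
[209 199  27  28 142] rect z14 ((426.5548400878906, 304.2588195800781), (40.79568862915039, 87.96172332763672), 32.68818664550781) [[386.0, 330.0], [433.0, 256.0], [467.0, 278.0], [420.0, 352.0]]
[204 201  22  20 175] rect z14 ((430.31817626953125, 320.29052734375), (24.665170669555664, 73.06376647949219), 41.14988708496094) [[397.0, 340.0], [445.0, 285.0], [464.0, 301.0], [416.0, 356.0]]
[285 208  15  16 124] rect z14 ((413.7283020019531, 89.78245544433594), (25.70596694946289, 49.20413589477539), 65.38949584960938) [[386.0, 88.0], [431.0, 68.0], [441.0, 91.0], [397.0, 112.0]]
stripe ((692.1039428710938, 14.694160461425781), (233.90634155273438, 3.0563645362854004), 89.749755859375) [ 690.078035   -102.26457136] [694.14256632 131.6395428 ] [4.1303081e-03 9.9999148e-01 6.9211798e+02 1.5489204e+01]
board R corners [[711.1, -215.0, 12.0], [563.6, -215.3, 12.0]] L [[561.7, 303.7, 12.0]]
pocket far edges (rim) [[684.2, 92.8, 39.0], [683.9, 13.0, 39.0], [683.5, -66.0, 39.0]]
```

Emit:
step_arm([
  [-1,-0.66,0,0,0,0,1],
  [-1,-0.66,0,0,0,0,1],
  [-1,-0.66,0,0,0,0,1],
  [-1,-0.66,0,0,0,0,1],
  [-1,-0.66,0,0,0,0,1],
  [-1,-0.66,0,0,0,0,1],
  [-1,-0.66,0,0,0,0,1],
  [-1,-0.66,0,0,0,0,1],
  [-1,-0.66,0,0,0,0,1],
  [-1,-0.66,0,0,0,0,1],
])

```text
time: 1.35
eef_pos: [419.8, 309.6, 231.1]
tool_rot: [0.16, 0.987, -0.0, -0.0]
ft_force: [-0.8, 0.1, -0.5]
width: 85.7
finger_force: 0.0
```

Emit:
step_arm([
  [-0.36,-0.1,0,0,0,0.2,1],
  [0,0,0,0,0,0.2,1],
  [0,0,0,0,0,0.2,1],
  [0,0,0,0,0,0.17,1],
  [0,0,0,0,0,0,1],
])

```text
time: 1.98
eef_pos: [428.5, 304.3, 231.1]
tool_rot: [0.446, 0.895, -0.0, -0.0]
ft_force: [-0.2, -0.0, 0.1]
width: 85.3
finger_force: 0.0
```

```bash
python3 - <<'E'
from h import *
s=observe(); print(s["time"],s["eef_pos"].round(1),R.from_quat(s["tool_rot"]).as_matrix().round(3).tolist())
p=camera_params("wrist"); im=snapshot("wrist"); cv2.imwrite("pics/w0.png",im[:,:,::-1]); print(p)
E
```

```text
1.975 [428.5 304.3 231.1] [[-0.602, 0.798, -0.0], [0.798, 0.602, -0.0], [-0.0, -0.001, -1.0]]
{'mtx': array([[290.95616291,   0.        , 316.02892765],
       [  0.        , 290.95616291, 207.01193408],
       [  0.        ,   0.        ,   1.        ]]), 'position': array([386.04532967, 362.08421962, 373.74139064]), 'orientation': array([0.93864226, 0.31428654, 0.04425582, 0.13496704])}
```

View pics/w0.png

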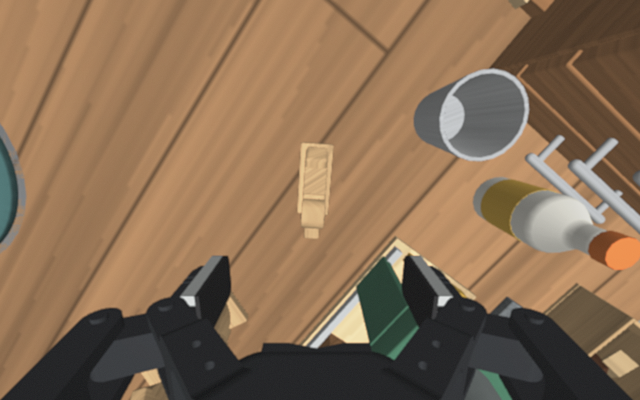

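The wrist view shows the duck from tail edge (302–333,143) to beak tip (312,236), lined up with the tool axis. I'll cast rays to locate it.

```bash
cat >> h.py <<'E'
def duck_meas(tag,near,p=None,s=None):
    """find bare duck near a world xy in wrist image: returns beak & tail edge measures"""
    s=observe(); p=camera_params("wrist"); im=snapshot("wrist")[:,:,::-1].copy(); cv2.imwrite(f"pics/{tag}.png",im)
    hsv=cv2.cvtColor(im,cv2.COLOR_BGR2HSV)
    u,v=proj(p,[near[0],near[1],30])[0]
    m=np.full(im.shape[:2],cv2.GC_BGD,np.uint8)
    cv2.circle(m,(int(u),int(v)),75,cv2.GC_PR_BGD,-1); cv2.circle(m,(int(u),int(v)),20,cv2.GC_PR_FGD,-1)
    a=np.zeros((1,65));b=a.copy(); cv2.grabCut(im,m,None,a,b,6,cv2.GC_INIT_WITH_MASK)
    f=((m==1)|(m==3)).astype(np.uint8); f=cv2.morphologyEx(f,cv2.MORPH_OPEN,np.ones((3,3)))
    n,l,st,_=cv2.connectedComponentsWithStats(f); i=1+np.argmax(st[1:,4]); pts=np.argwhere(l==i)[:,::-1].astype(np.float32)
    o=im.copy(); o[l==i]=(0,0,255); cv2.imwrite(f"pics/{tag}_m.png",np.hstack([im,o])[max(0,int(v)-90):int(v)+90])
    return s,p,im,pts
E
python3 - <<'E'
from h import *
p=camera_params("wrist")
print("beak",ray(p,[312,236],74).round(1),"tail corners top",ray(p,[[302,143],[333,143]],14).round(1).tolist(),"nosecorners",ray(p,[[299,208],[329,209]],14).round(1).tolist())
im=cv2.imread("pics/w0.png"); c=im[120:260,240:390]; cv2.imwrite("pics/w0z.png",cv2.resize(c,None,fx=4,fy=4,interpolation=cv2.INTER_CUBIC))
E
```

```text
beak [[455.2 262.4  74. ]] tail corners top [[386.8, 331.7, 14.0], [416.7, 354.4, 14.0]] nosecorners [[432.4, 263.3, 14.0], [464.1, 285.6, 14.0]]
```

View pics/w0z.png

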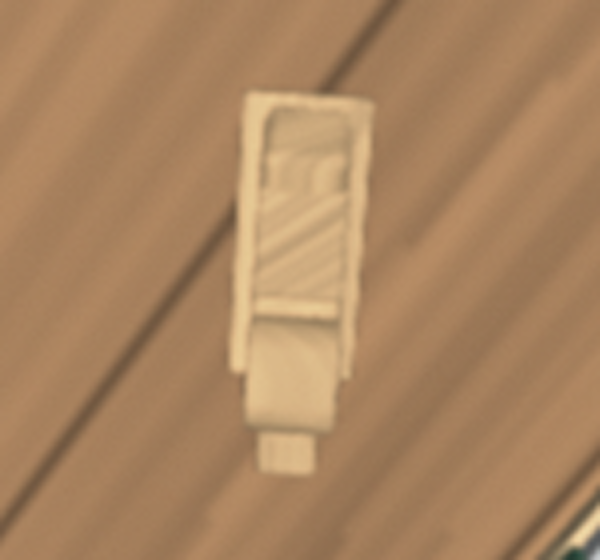

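Corners in the zoom: tail (246,93) and (372,101), nose (232,372) and (348,378), beak tip (287,474).

```bash
python3 - <<'E'
from h import *
p=camera_params("wrist"); z=lambda a:(np.array(a)+.5)/4-.5+[240,120]
c=ray(p,z([[246,93],[372,101],[348,378],[232,372]]),14)[:,:2]; print(c.round(1).tolist())
print("sizes",[np.linalg.norm(c[i]-c[i-1]).round(1) for i in range(4)],"centre",c.mean(0).round(1))
for a,b in((0,3),(1,2)): d=c[b]-c[a]; print(np.degrees(np.arctan2(d[1],d[0])))
b=ray(p,z([[287,474]]),78)[0]; print("beak",b)
# automated mask test
lab=cv2.cvtColor(cv2.imread("pics/w0.png"),cv2.COLOR_BGR2HSV)
for uv in [(301,170),(316,190),(312,215),(280,180),(350,200),(316,160)]: print(uv,lab[uv[1],uv[0]])
E
```

```text
[[385.9, 331.2], [417.7, 352.4], [465.9, 278.3], [434.7, 257.2]]
sizes [np.float64(88.7), np.float64(38.2), np.float64(88.4), np.float64(37.7)] centre [426.  304.7]
-56.61163759373998
-56.98991657498902
beak [455.20971466 261.28939754  78.        ]
(301, 170) [ 19  92 227]
(316, 190) [ 17  99 213]
(312, 215) [ 17  96 218]
(280, 180) [ 15 112 168]
(350, 200) [ 14 113 169]
(316, 160) [ 17  99 212]
```

Emit:
step_arm([
  [0,0,0,0,0,0.084,1],
  [0.057,-0.062,1,0,0,0,1],
  [0,0,1,0,0,0,1],
  [0,0,1,0,0,0,1],
  [0,0,1,0,0,0,1],
  [0,0,1,0,0,0,1],
  [0,0,1,0,0,0,1],
  [0,0,0.5,0,0,0,1],
  [0,0,0,0,0,0,1],
])

```text
time: 3.15
eef_pos: [425.9, 304.5, 35.8]
tool_rot: [0.475, 0.88, -0.001, -0.0]
ft_force: [0.3, 0.5, 0.7]
width: 85.4
finger_force: 0.0
```

Emit:
step_arm([
  [0,0,0,0,0,0,0],
  [0,0,0,0,0,0,0],
  [0,0,0,0,0,0,0],
  [0,0,0,0,0,0,0],
  [0,0,0,0,0,0,0],
  [0,0,0,0,0,0,0],
])

```text
time: 3.9
eef_pos: [426.3, 305.0, 36.8]
tool_rot: [0.476, 0.88, 0.0, 0.0]
ft_force: [-1.9, -1.0, 6.2]
width: 23.4
finger_force: 58.6
```

Emit:
step_arm([
  [0,0,-0.5,0,0,0,0],
  [0,0,-1,0,0,0,0],
  [0,0,-1,0,0,0,0],
  [0,0,-1,0,0,0,0],
  [0,0,-1,0,0,-0.21,0],
  [0,0,-1,0,0,-0.21,0],
  [0,0,-0.5,0,0,-0.21,0],
  [0,0,0,0,0,-0.21,0],
  [0,0,0,0,0,-0.21,0],
  [0,0,0,0,0,-0.212,0],
])

```text
time: 5.15
eef_pos: [426.1, 304.5, 217.3]
tool_rot: [-0.002, 1.0, 0.0, 0.0]
ft_force: [-0.3, -0.1, -0.7]
width: 23.2
finger_force: 59.1
```

Emit:
step_arm([
  [-0.2,-0.8,0,0,0,0,0],
  [-0.4,-1,0,0,0,0,0],
  [-0.4,-1,0,0,0,0,0],
  [-0.4,-1,0,0,0,0,0],
  [-0.4,-1,0,0,0,0,0],
  [-0.4,-1,0,0,0,0,0],
  [-0.4,-0.8,0,0,0,0,0],
  [-0.4,-0.46,0,0,0,0,0],
  [0,0,0,0,0,0,0],
])

```text
time: 6.28
eef_pos: [516.7, 92.3, 216.7]
tool_rot: [0.001, 1.0, -0.0, 0.0]
ft_force: [0.9, -0.2, -1.0]
width: 23.2
finger_force: 59.1
```

```bash
python3 - <<'E'
from h import *
s=observe(); print(s["time"],s["eef_pos"].round(1),s["tool_rot"].round(4),s["width"])
p=camera_params("wrist"); im=snapshot("wrist"); cv2.imwrite("pics/w1.png",im[:,:,::-1]); np.savez("pics/w1.npz",**p)
t=snapshot("top"); cv2.imwrite("pics/top1.png",t[:,:,::-1])
print("proj pocket rim corners", proj(p,[[635+a*49,y+b*24,39] for y in(93,14,-66) for a,b in((1,1),(1,-1),(-1,-1),(-1,1))]).round(0).tolist())
E
```

```text
6.275 [516.7  92.3 216.7] [ 9.e-04  1.e+00 -1.e-04  2.e-04] 23.15907541850046
proj pocket rim corners [[335.0, 315.0], [298.0, 315.0], [296.0, 245.0], [337.0, 245.0], [274.0, 315.0], [237.0, 315.0], [230.0, 245.0], [270.0, 245.0], [212.0, 315.0], [174.0, 315.0], [163.0, 245.0], [203.0, 245.0]]
```

View pics/w1.png

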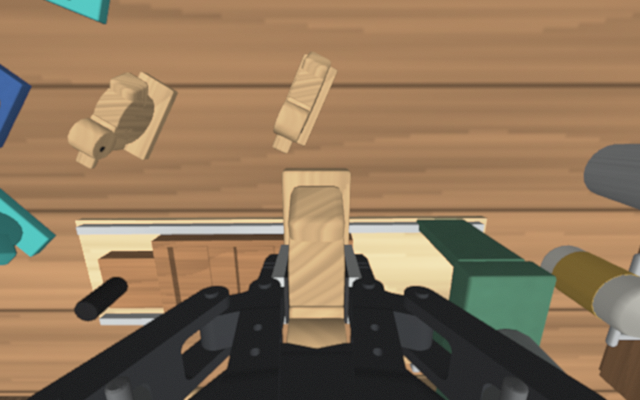

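The wrist view shows the held duck upright and square between the pads, with its beak toward +x. The sled is mostly hidden, so I'll rectify both views onto the rim plane.

```bash
python3 - <<'E'
from h import *
# image: col -> world y from 150 (left) to -115, row -> x from 705 (top) to 570 ; 3 px/mm
def rect(im,p,z):
    yy,xx=np.meshgrid(150-np.arange(0,265,1/3),705-np.arange(0,95*1.42,1/2.9630),indexing="xy")
    X=np.c_[xx.ravel(),yy.ravel(),np.full(xx.size,z)]; uv=proj(p,X).astype(np.float32).reshape(*xx.shape,2)
    return cv2.remap(im,uv[...,0],uv[...,1],cv2.INTER_CUBIC)
def grid(o):
    for y in range(-100,150,20): c=int((150-y)*3); cv2.line(o,(c,0),(c,8),(255,255,255),1); cv2.putText(o,str(y),(c-10,20),0,.35,(255,255,255),1)
    for x in range(580,705,20): r=int((705-x)*2.963); cv2.line(o,(0,r),(8,r),(255,255,255),1); cv2.putText(o,str(x),(10,r+4),0,.35,(255,255,255),1)
    return o
a=grid(rect(cv2.imread("pics/top0.png"),camera_params("top"),39))
w=dict(np.load("pics/w1.npz")); b=grid(rect(cv2.imread("pics/w1.png"),w,39))
o=np.vstack([a[:,:],b[:200]])[:,:795]; print(o.shape); cv2.imwrite("pics/rect.png",o[:600])
E
```

```text
(600, 795, 3)
```

View pics/rect.png

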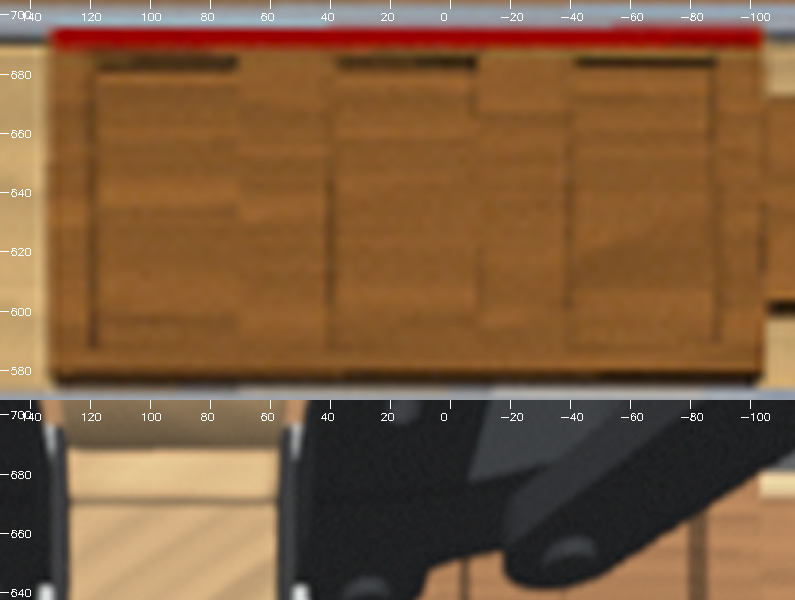

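Pocket bars at the far wall give centres y ≈ 94.5, 14.4 and −65.2. The sled outline (x 579.5–695.5, y −105 to 134) is centred at (637.5, 14.7). Next: how the held duck sits in the grip.

```bash
python3 - <<'E'
from h import *
w=dict(np.load("pics/w1.npz")); im=cv2.imread("pics/w1.png"); hsv=cv2.cvtColor(im,cv2.COLOR_BGR2HSV)
col=cv2.GaussianBlur(im,(3,3),0).astype(int)[155:195,300:335].mean(1); d=np.abs(np.diff(col,axis=0)).sum(1); v=155.5+np.argsort(d)[-3:]; print(v,np.sort(d)[-3:])
for vv in v[-1:]: print(ray(w,[316,vv],194.5))
row=im[172:180,270:365].astype(int).mean(0); d=np.abs(np.diff(row,axis=0)).sum(1); print([ (270.5+i,int(d[i])) for i in np.argsort(d)[-4:]])
print(ray(w,[[284,176],[350,176]],194.5))
E
```

```text
[171.5 184.5 170.5] [67.51428571 69.4        92.85714286]
[[472.2334536   92.86765825 194.5       ]]
[(np.float64(281.5), 56), (np.float64(349.5), 59), (np.float64(350.5), 62), (np.float64(282.5), 72)]
[[475.36534136  74.54275443 194.5       ]
 [475.43118618 112.32078713 194.5       ]]
```

Emit:
step_arm([
  [-0.8,0.067,0,0,0,0,0],
  [-0.8,0,0,0,0,0,0],
  [-0.8,0,0,0,0,0,0],
  [-0.8,0,0,0,0,0,0],
  [-0.8,0,0.5,0,0,0,0],
  [0,0,1,0,0,0,0],
  [0,0,1,0,0,0,0],
  [0,0,1,0,0,0,0],
  [0,0,0.9,0,0,0,0],
  [0,0,0,0,0,0,0],
])

```text
time: 7.62
eef_pos: [634.6, 95.9, 82.6]
tool_rot: [-0.0, 1.0, -0.0, -0.002]
ft_force: [0.4, 0.1, -0.3]
width: 23.5
finger_force: 59.1
```

Emit:
step_arm([
  [0,0,0.2,0,0,0,0],
  [0,0,0.15,0,0,0,0],
  [0,0,0.1,0,0,0,0],
  [0,0,0,0,0,0,0],
])

```text
time: 8.12
eef_pos: [636.1, 94.9, 70.9]
tool_rot: [0.0, 1.0, -0.0, -0.0]
ft_force: [0.5, -0.7, -0.7]
width: 23.3
finger_force: 59.1
```

Emit:
step_arm([
  [0,0,0.12,0,0,0,0],
  [0,0,0.12,0,0,0,0],
  [0,0,0.08,0,0,0,0],
  [0,0,0,0,0,0,0],
])

```text
time: 8.62
eef_pos: [635.9, 94.8, 60.9]
tool_rot: [0.0, 1.0, -0.0, -0.0]
ft_force: [0.2, -0.2, -1.5]
width: 23.5
finger_force: 59.1
```

Emit:
step_arm([
  [0,0,0.04,0,0,0,0],
  [0,0,0,0,0,0,1],
  [0,0,0,0,0,0,1],
  [0,0,0,0,0,0,1],
  [0,0,0,0,0,0,1],
  [0,0,-0.3,0,0,0,1],
  [0,0,-1,0,0,0,1],
  [0,0,-1,0,0,0,1],
  [0,0,-1,0,0,0,1],
  [0,0,-1,0,0,0,1],
])

```text
time: 9.88
eef_pos: [636.1, 94.9, 190.8]
tool_rot: [0.0, 1.0, 0.0, 0.0]
ft_force: [-0.0, 0.4, 0.9]
width: 85.6
finger_force: 0.0
```

Emit:
step_arm([
  [0.6,-0.1,-1,0,0,0,1],
  [1,-0.1,-0.3,0,0,0,1],
  [1,-0.1,0,0,0,0,1],
  [1,-0.1,0,0,0,0,1],
  [1,0,0,0,0,0,1],
  [1,0,0,0,0,0,1],
  [1,0,0,0,0,0.2,1],
  [0.37,0,0,0,0,0.2,1],
  [0,0,0,0,0,0.133,1],
  [0,0,0,0,0,0,1],
])

```text
time: 11.12
eef_pos: [427.1, 84.7, 228.6]
tool_rot: [0.208, 0.978, 0.0, 0.0]
ft_force: [0.2, -0.1, -0.0]
width: 85.5
finger_force: 0.0
```

```bash
python3 - <<'E'
from h import *
s=observe(); print(s["time"],s["eef_pos"].round(1),s["tool_rot"].round(4),s["width"])
p=camera_params("wrist"); np.savez("pics/w2.npz",**p); im=snapshot("wrist"); cv2.imwrite("pics/w2.png",im[:,:,::-1])
u,v=proj(p,[427,83,20])[0].astype(int); print(u,v)
c=im[v-80:v+70,u-100:u+100,::-1]; a=cv2.resize(c,None,fx=4,fy=4,interpolation=cv2.INTER_CUBIC); print(u-100,v-80)
cv2.imwrite("pics/w2z.png",a)
E
```

```text
11.125 [427.1  84.7 228.6] [2.077e-01 9.782e-01 3.000e-04 4.000e-04] 85.45037308115397
314 182
214 102
```

View pics/w2z.png

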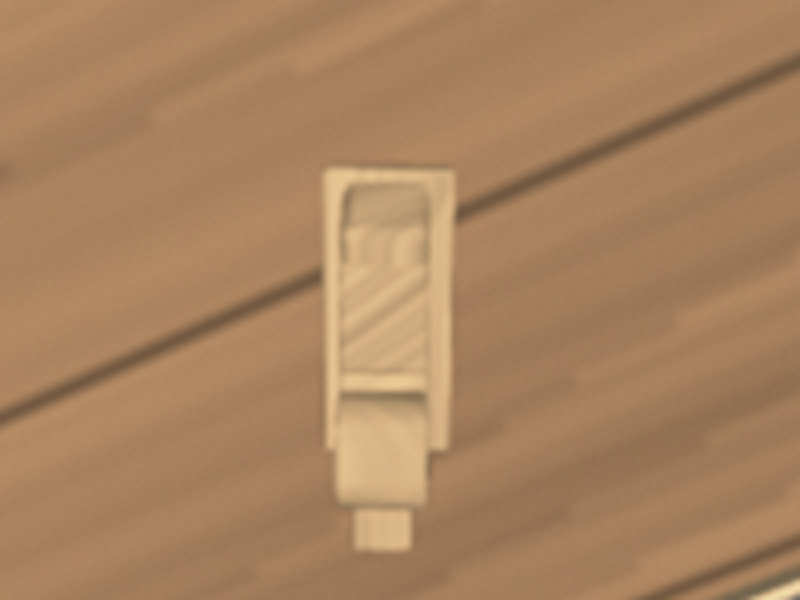

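Duck1 zoom: tail corners (324,168) and (456,169), nose corners (325,448) and (449,450), beak tip (383,551).

```bash
cat >> h.py <<'E'
def from_corners(p,cs,beak,off):
    z=lambda a:(np.array(a)+.5)/4-.5+off
    c=ray(p,z(cs),14)[:,:2]; b=ray(p,z([beak]),78)[0,:2]
    h=(c[2]+c[3]-c[0]-c[1]); th=np.arctan2(h[1],h[0]); ctr=c.mean(0)
    print("sizes",[np.linalg.norm(c[i]-c[i-1]).round(1) for i in range(4)],"centre",ctr.round(1),"th",np.degrees(th).round(1),"beak fwd",np.dot(b-ctr,[np.cos(th),np.sin(th)]).round(1),"left",np.dot(b-ctr,[-np.sin(th),np.cos(th)]).round(1))
    s=observe(); q=s["tool_rot"]; phi=2*np.arctan2(q[1],q[0]); turn=phi-(th+np.pi); turn=(turn+np.pi)%(2*np.pi)-np.pi
    print("rz units",(turn/(np.pi/4)).round(3)); ph=phi-turn; d=ctr-s["eef_pos"][:2]
    print("after turn shift x,y units",(d@[np.cos(ph),np.sin(ph)]/30).round(3),(d@[np.sin(ph),-np.cos(ph)]/30).round(3),"z",((s["eef_pos"][2]-36)/30).round(3))
E
python3 - <<'E'
from h import *
from_corners(dict(np.load("pics/w2.npz")),[[324,168],[456,169],[449,450],[325,448]],[383,551],[214,102])
E
```

```text
sizes [np.float64(88.3), np.float64(39.7), np.float64(88.7), np.float64(39.9)] centre [423.2  79.9] th -24.9 beak fwd 52.9 left 0.2
rz units 0.022
after turn shift x,y units 0.056 -0.201 z 6.416
```

Emit:
step_arm([
  [0,0,0,0,0,0.022,1],
  [0.03,-0.2,1,0,0,0,1],
  [0,0,1,0,0,0,1],
  [0,0,1,0,0,0,1],
  [0,0,1,0,0,0,1],
  [0,0,1,0,0,0,1],
  [0,0,1,0,0,0,1],
  [0,0,0.42,0,0,0,1],
  [0,0,0,0,0,0,1],
])

```text
time: 12.3
eef_pos: [423.6, 79.5, 35.2]
tool_rot: [0.216, 0.976, -0.0, -0.0]
ft_force: [0.1, 0.7, 0.7]
width: 85.4
finger_force: 0.0
```

Emit:
step_arm([
  [0,0,0,0,0,0,0],
  [0,0,0,0,0,0,0],
  [0,0,0,0,0,0,0],
  [0,0,0,0,0,0,0],
  [0,0,0,0,0,0,0],
  [0,0,0,0,0,0,0],
])

```text
time: 13.05
eef_pos: [424.0, 79.8, 35.8]
tool_rot: [0.216, 0.976, 0.0, 0.0]
ft_force: [-1.7, -1.0, 9.2]
width: 23.1
finger_force: 58.4
```

Emit:
step_arm([
  [0,0,-0.5,0,0,0,0],
  [0,0,-1,0,0,0,0],
  [0,0,-1,0,0,0,0],
  [0,0,-1,0,0,-0.18,0],
  [0,0,-1,0,0,-0.18,0],
  [0,0,-1,0,0,-0.193,0],
  [0,0,-0.5,0,0,0,0],
  [0,0,0,0,0,0,0],
])

```text
time: 14.05
eef_pos: [424.0, 79.7, 216.1]
tool_rot: [0.003, 1.0, 0.0, 0.001]
ft_force: [-1.4, -1.1, -2.4]
width: 23.5
finger_force: 59.2
```

Emit:
step_arm([
  [-0.6,-0.27,0,0,0,-0.008,0],
  [-0.9,-0.27,0,0,0,0,0],
  [-1,-0.27,0,0,0,0,0],
  [-1,-0.27,0,0,0,0,0],
  [-1,-0.27,0,0,0,0,0],
  [-1,-0.27,0,0,0,0,0],
  [-0.9,-0.27,0,0,0,0,0],
  [-0.68,-0.27,0.3,0,0,0,0],
  [0,0,0.7,0,0,0,0],
  [0,0,1,0,0,0,0],
])

```text
time: 15.3
eef_pos: [636.1, 15.4, 153.3]
tool_rot: [-0.001, 1.0, -0.0, -0.001]
ft_force: [0.4, -0.3, -1.3]
width: 23.6
finger_force: 59.2
```

Emit:
step_arm([
  [0,0,1,0,0,0,0],
  [0,0,1,0,0,0,0],
  [0,0,0.5,0,0,0,0],
  [0,0,0,0,0,0,0],
])

```text
time: 15.8
eef_pos: [635.6, 15.5, 79.1]
tool_rot: [-0.002, 1.0, -0.0, -0.001]
ft_force: [0.3, -0.7, -0.6]
width: 23.7
finger_force: 59.2
```

Emit:
step_arm([
  [0,0,0.2,0,0,0,0],
  [0,0,0.12,0,0,0,0],
  [0,0,0,0,0,0,0],
])

```text
time: 16.18
eef_pos: [636.4, 15.7, 71.0]
tool_rot: [-0.002, 1.0, -0.0, 0.0]
ft_force: [0.0, 1.0, -0.7]
width: 23.2
finger_force: 59.2
```

Emit:
step_arm([
  [0,-0.02,0.12,0,0,0,0],
  [0,0,0.12,0,0,0,0],
  [0,0,0.1,0,0,0,0],
  [0,0,0.04,0,0,0,0],
  [0,0,0,0,0,0,0],
])

```text
time: 16.8
eef_pos: [636.4, 15.1, 59.4]
tool_rot: [-0.002, 1.0, -0.0, -0.0]
ft_force: [-0.4, -1.1, -1.2]
width: 23.4
finger_force: 59.2
```

Emit:
step_arm([
  [0,0,0,0,0,0,0.75],
  [0,0,0,0,0,0,0.75],
  [0,0,0,0,0,0,0.75],
  [0,0,0,0,0,0,0.75],
  [0,0,-0.3,0,0,0,0.75],
  [0,0,-1,0,0,0,0.75],
  [0,0,-1,0,0,0,0.75],
  [0,0,-1,0,0,0,0.75],
  [0,0,-1,0,0,0,1],
  [0.3,-0.2,-1,0,0,0,1],
])

```text
time: 18.05
eef_pos: [627.5, 9.4, 220.1]
tool_rot: [-0.003, 1.0, 0.0, 0.0]
ft_force: [0.5, -0.0, 0.9]
width: 85.8
finger_force: 0.0
```

Emit:
step_arm([
  [0.9,-0.6,-0.3,0,0,0,1],
  [1,-0.6,0,0,0,0,1],
  [1,-0.6,0,0,0,0,1],
  [1,-0.6,0,0,0,0,1],
  [1,-0.6,0,0,0,0,1],
  [0.9,-0.6,0,0,0,0,1],
  [0.43,-0.3,0,0,0,0.183,1],
  [0,0,0,0,0,0.183,1],
  [0,0,0,0,0,0.183,1],
  [0,0,0,0,0,0.183,1],
])

```text
time: 19.3
eef_pos: [441.0, -108.9, 228.1]
tool_rot: [0.284, 0.959, 0.0, 0.0]
ft_force: [0.1, -0.2, -0.1]
width: 85.6
finger_force: 0.0
```

Emit:
step_arm([
  [0,0,0,0,0,0,1],
])

```text
time: 19.42
eef_pos: [441.0, -108.8, 227.9]
tool_rot: [0.281, 0.96, 0.0, 0.0]
ft_force: [0.3, 0.8, 0.8]
width: 85.4
finger_force: 0.0
```

```bash
python3 - <<'E'
from h import *
s=observe(); print(s["time"],s["eef_pos"].round(1),s["tool_rot"].round(4),s["width"])
p=camera_params("wrist"); np.savez("pics/w3.npz",**p); im=snapshot("wrist"); cv2.imwrite("pics/w3.png",im[:,:,::-1])
u,v=proj(p,[440,-109,20])[0].astype(int); print(u,v)
c=im[v-80:v+70,u-100:u+100,::-1]; a=cv2.resize(c,None,fx=4,fy=4,interpolation=cv2.INTER_CUBIC); print(u-100,v-80)
cv2.imwrite("pics/w3z.png",a)
E
```

```text
19.425 [ 441.  -108.8  227.9] [2.811e-01 9.597e-01 1.000e-04 3.000e-04] 85.42679366975369
315 181
215 101
```

View pics/w3z.png

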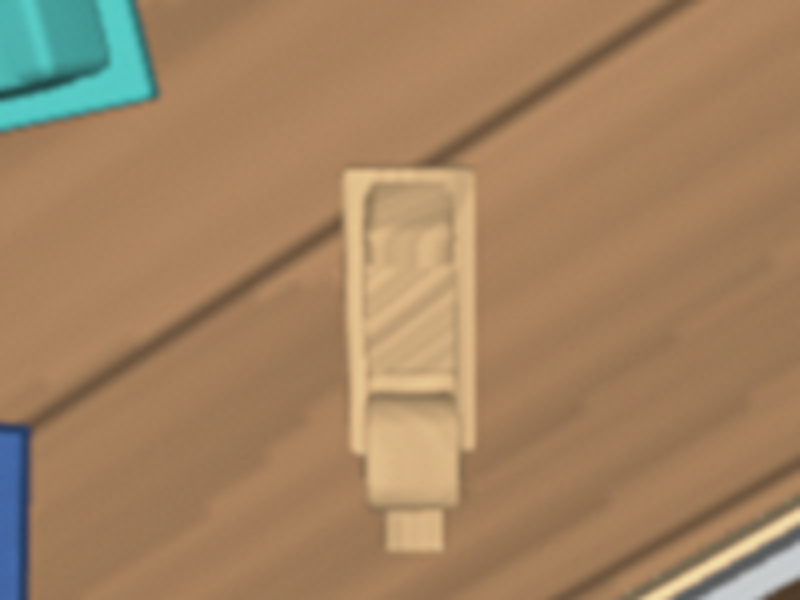

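Duck2 zoom: tail corners (344,170) and (475,172), nose corners (350,450) and (474,451), beak (415,551). The neighbouring ducks are 77 mm or more away across the gripper, so it clears.

```bash
python3 - <<'E'
from h import *
from_corners(dict(np.load("pics/w3.npz")),[[344,170],[475,172],[474,451],[350,450]],[415,551],[215,101])
E
```

```text
sizes [np.float64(88.1), np.float64(39.3), np.float64(87.8), np.float64(39.8)] centre [ 440.  -105.6] th -32.1 beak fwd 52.2 left 0.5
rz units -0.009
after turn shift x,y units 0.084 0.071 z 6.395
```

Emit:
step_arm([
  [0,0,0,0,0,-0.009,1],
  [0.055,0.07,1,0,0,0,1],
  [0,0,1,0,0,0,1],
  [0,0,1,0,0,0,1],
  [0,0,1,0,0,0,1],
  [0,0,1,0,0,0,1],
  [0,0,1,0,0,0,1],
  [0,0,0.4,0,0,0,1],
  [0,0,0,0,0,0,1],
])

```text
time: 20.6
eef_pos: [440.6, -106.2, 35.3]
tool_rot: [0.278, 0.961, -0.0, -0.0]
ft_force: [0.2, -0.3, -0.1]
width: 85.4
finger_force: 0.0
```

Emit:
step_arm([
  [0,0,0,0,0,0,0],
  [0,0,0,0,0,0,0],
  [0,0,0,0,0,0,0],
  [0,0,0,0,0,0,0],
  [0,0,0,0,0,0,0],
  [0,0,0,0,0,0,0],
])

```text
time: 21.35
eef_pos: [441.0, -106.1, 35.9]
tool_rot: [0.278, 0.961, 0.0, 0.0]
ft_force: [-2.4, 0.6, 8.2]
width: 23.4
finger_force: 58.3
```

Emit:
step_arm([
  [0,0,-0.5,0,0,0,0],
  [0,0,-1,0,0,0,0],
  [0,0,-1,0,0,0,0],
  [0,0,-1,0,0,-0.18,0],
  [0,0,-1,0,0,-0.18,0],
  [0,0,-1,0,0,-0.18,0],
  [0,0,-0.5,0,0,-0.173,0],
  [0,0,0,0,0,0,0],
])

```text
time: 22.35
eef_pos: [441.0, -106.3, 216.9]
tool_rot: [0.002, 1.0, -0.0, 0.001]
ft_force: [0.0, -0.5, -0.8]
width: 23.4
finger_force: 59.1
```

Emit:
step_arm([
  [-0.6,0.17,0,0,0,-0.004,0],
  [-0.9,0.2,0,0,0,0,0],
  [-1,0.2,0,0,0,0,0],
  [-1,0.2,0,0,0,0,0],
  [-1,0.2,0,0,0,0,0],
  [-0.9,0.2,0,0,0,0,0],
  [-0.7,0.2,0,0,0,0,0],
  [-0.4,0,0.3,0,0,0,0],
  [0,0,0.7,0,0,0,0],
  [0,0,1,0,0,0,0],
])

```text
time: 23.6
eef_pos: [635.8, -65.4, 154.0]
tool_rot: [0.001, 1.0, -0.0, -0.0]
ft_force: [0.7, -0.7, -0.7]
width: 23.3
finger_force: 59.1
```

Emit:
step_arm([
  [0,0,1,0,0,0,0],
  [0,0,1,0,0,0,0],
  [0,0,0.5,0,0,0,0],
  [0,0,0,0,0,0,0],
])

```text
time: 24.1
eef_pos: [635.2, -65.3, 79.4]
tool_rot: [0.001, 1.0, -0.0, -0.001]
ft_force: [1.0, 0.0, -1.3]
width: 23.3
finger_force: 59.1
```

Emit:
step_arm([
  [0,0,0.2,0,0,0,0],
  [0,0,0.12,0,0,0,0],
  [0,0,0,0,0,0,0],
])

```text
time: 24.48
eef_pos: [635.9, -65.1, 71.0]
tool_rot: [0.0, 1.0, -0.0, 0.0]
ft_force: [0.1, 0.2, -2.0]
width: 23.5
finger_force: 59.1
```

Emit:
step_arm([
  [0,0,0.12,0,0,0,0],
  [0,0,0.12,0,0,0,0],
  [0,0,0.1,0,0,0,0],
  [0,0,0.04,0,0,0,0],
  [0,0,0,0,0,0,0],
])

```text
time: 25.1
eef_pos: [635.8, -65.2, 59.4]
tool_rot: [0.0, 1.0, -0.0, -0.0]
ft_force: [0.4, -0.2, -1.7]
width: 23.3
finger_force: 59.1
```

Emit:
step_arm([
  [0,0,0,0,0,0,0.7],
  [0,0,0,0,0,0,0.7],
  [0,0,0,0,0,0,0.7],
  [0,0,0,0,0,0,0.7],
  [0,0,-0.3,0,0,0,0.7],
  [0,0,-1,0,0,0,0.7],
  [0,0,-1,0,0,0,0.7],
  [0,0,-1,0,0,0,0.7],
  [0,0,-1,0,0,0,0.7],
  [0,0,-0.7,0,0,0,0.7],
])

```text
time: 26.35
eef_pos: [636.1, -65.3, 211.7]
tool_rot: [0.0, 1.0, -0.0, 0.001]
ft_force: [-0.7, 1.0, -0.5]
width: 59.8
finger_force: 0.0
```

Emit:
step_arm([
  [1,-0.3,0,0,0,0,0.7],
  [1,-1,0,0,0,0,0.7],
  [1,-1,0,0,0,0,0.7],
  [0.5,-0.7,0,0,0,0,0.7],
  [0,0,0,0,0,0,0.7],
])

```text
time: 26.98
eef_pos: [529.8, -156.9, 210.4]
tool_rot: [0.002, 1.0, -0.0, 0.0]
ft_force: [-0.1, 0.9, 1.0]
width: 59.7
finger_force: 0.0
```

```bash
python3 - <<'E'
from h import *
s=observe(); print(s["time"],s["eef_pos"].round(1),s["tool_rot"].round(4))
p=camera_params("wrist"); np.savez("pics/w4.npz",**p); w=snapshot("wrist")[:,:,::-1]; sd=snapshot("side")[:,:,::-1]; t=snapshot("top")[:,:,::-1]
cv2.imwrite("pics/w4.png",w);cv2.imwrite("pics/s4.png",sd);cv2.imwrite("pics/t4.png",t)
a=cv2.resize(sd[110:260,270:430],(400,375),interpolation=cv2.INTER_CUBIC); b=cv2.resize(t[100:220,200:420],(400,218),interpolation=cv2.INTER_CUBIC)
c=cv2.resize(w,(400,250)); o=np.zeros((593,800,3),np.uint8); o[:375,:400]=a;o[:250,400:]=c; o[375:593,:400]=b; cv2.imwrite("pics/chk.png",o)
E
```

```text
26.975 [ 529.8 -156.9  210.4] [ 1.7e-03  1.0e+00 -2.0e-04  5.0e-04]
```

View pics/chk.png

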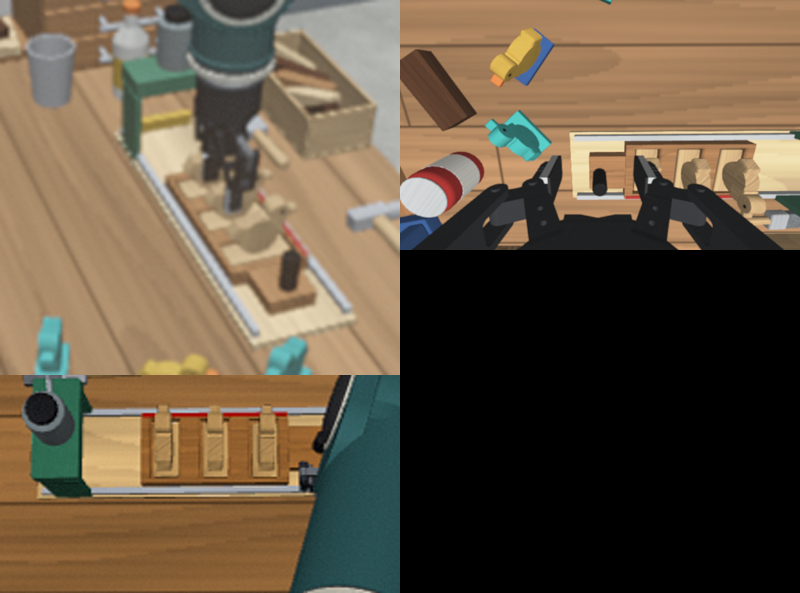

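All three ducks are down in the pockets with beaks at the red stripe, and the bystanders haven't moved. Next is the handle, at about (636.5, −155).

Emit:
step_arm([
  [-0.7,0.05,0,0,0,0,0.85],
  [-1,0,0,0,0,0,0.85],
  [-1,0,0,0,0,0,0.85],
  [-0.86,0,0,0,0,0,0.85],
  [0,0,0.7,0,0,0,0.85],
  [0,0,1,0,0,0,0.85],
  [0,0,1,0,0,0,0.85],
  [0,0,0.8,0,0,0,0.85],
  [0,0,0,0,0,0,0.85],
])

```text
time: 28.25
eef_pos: [637.0, -152.5, 102.7]
tool_rot: [-0.0, 1.0, 0.0, -0.002]
ft_force: [0.8, -0.3, 0.5]
width: 72.6
finger_force: 0.0
```

Emit:
step_arm([
  [0,0,0.5,0,0,0,0.85],
  [0,0,0.5,0,0,0,0.85],
  [0,0,0.5,0,0,0,0.85],
  [0,0,0,0,0,0,0.85],
])

```text
time: 28.75
eef_pos: [636.8, -153.5, 58.0]
tool_rot: [0.0, 1.0, 0.0, -0.001]
ft_force: [-0.0, 0.3, 0.3]
width: 72.5
finger_force: 0.0
```

Emit:
step_arm([
  [0,0,0,0,0,0,0],
  [0,0,0,0,0,0,0],
  [0,0,0,0,0,0,0],
  [0,0,0,0,0,0,0],
  [0,0,0,0,0,0,0],
])

```text
time: 29.38
eef_pos: [637.8, -153.8, 60.1]
tool_rot: [0.0, 1.0, -0.0, 0.0]
ft_force: [-0.9, -0.5, 6.1]
width: 24.8
finger_force: 58.6
```

Emit:
step_arm([
  [0,0.1,0,0,0,0,0],
  [0,0.25,0,0,0,0,0],
  [0,0.4,0,0,0,0,0],
  [0,0.45,0,0,0,0,0],
  [0,0.45,0,0,0,0,0],
  [0,0.45,0,0,0,0,0],
  [0,0.45,0,0,0,0,0],
  [0,0.4,0,0,0,0,0],
  [0,0.4,0,0,0,0,0],
  [0,0.3,0,0,0,0,0],
])

```text
time: 30.62
eef_pos: [637.3, -44.1, 60.1]
tool_rot: [0.0, 1.0, -0.0, -0.0]
ft_force: [-7.6, -3.9, 11.5]
width: 24.7
finger_force: 59.7
```

Emit:
step_arm([
  [0,0.3,0,0,0,0,0],
  [0,0.3,0,0,0,0,0],
  [0,0.2,0,0,0,0,0],
  [0,0.2,0,0,0,0,0],
])

```text
time: 31.12
eef_pos: [637.2, -14.4, 60.1]
tool_rot: [0.0, 1.0, -0.0, -0.0]
ft_force: [-8.6, -3.3, 13.4]
width: 24.8
finger_force: 59.8
```

Emit:
step_arm([
  [0.02,0.15,0,0,0,0,0],
  [0,0.15,0,0,0,0,0],
  [0,0.15,0,0,0,0,0],
  [0,0.15,0,0,0,0,0],
])

```text
time: 31.62
eef_pos: [637.1, -2.2, 60.2]
tool_rot: [0.002, 1.0, -0.003, 0.001]
ft_force: [-0.8, -41.3, 6.8]
width: 24.6
finger_force: 60.8
```

Emit:
step_arm([
  [0,0.1,0,0,0,0,0],
  [0,0.1,0,0,0,0,0],
])

```text
time: 31.88
eef_pos: [637.1, -2.1, 60.2]
tool_rot: [0.005, 1.0, -0.006, 0.001]
ft_force: [0.2, -64.0, 4.6]
width: 24.4
finger_force: 62.7
```

Emit:
step_arm([
  [0,0.1,0,0,0,0,0],
  [0,0.1,0,0,0,0,0],
])

```text
time: 32.12
eef_pos: [637.2, -1.9, 60.2]
tool_rot: [0.007, 1.0, -0.009, 0.001]
ft_force: [2.4, -89.9, 1.0]
width: 24.8
finger_force: 66.4
```

Hard stop after 151.6 mm. Pocket 2 is now at y≈246, under the bridge's 245. I'll relieve the force before releasing.

Emit:
step_arm([
  [0,-0.15,0,0,0,0,0],
  [0,-0.1,0,0,0,0,0],
])

```text
time: 32.38
eef_pos: [637.2, -2.3, 60.1]
tool_rot: [0.005, 1.0, -0.005, 0.001]
ft_force: [-0.5, -38.9, 5.1]
width: 24.6
finger_force: 60.9
```

Emit:
step_arm([
  [0,-0.1,0,0,0,0,0],
  [0,-0.04,0,0,0,0,0],
  [0,0,0,0,0,0,0],
])

```text
time: 32.75
eef_pos: [637.2, -2.3, 60.1]
tool_rot: [0.003, 1.0, -0.003, 0.001]
ft_force: [-0.9, -30.2, 6.2]
width: 24.4
finger_force: 60.9
```

Emit:
step_arm([
  [0,-0.1,0,0,0,0,0],
  [0,-0.02,0,0,0,0,0],
  [0,0,0,0,0,0,0],
])

```text
time: 33.12
eef_pos: [637.2, -2.4, 60.1]
tool_rot: [0.002, 1.0, -0.001, 0.0]
ft_force: [-0.9, -14.3, 7.9]
width: 24.6
finger_force: 60.7
```

Emit:
step_arm([
  [0,-0.04,0,0,0,0,0],
  [0,0,0,0,0,0,0.85],
  [0,0,0,0,0,0,0.85],
  [0,0,0,0,0,0,0.85],
  [0,0,0,0,0,0,0.85],
  [0,0,-0.3,0,0,0,0.85],
  [0,0,-1,0,0,0,0.85],
  [0,0,-1,0,0,0,0.85],
  [0,0,-1,0,0,0,0.85],
  [0,0,-1,0,0,0,0.85],
])

```text
time: 34.38
eef_pos: [637.0, -0.7, 190.2]
tool_rot: [0.0, 1.0, 0.0, 0.0]
ft_force: [-0.4, 0.0, 0.0]
width: 72.7
finger_force: 0.0
```

Emit:
step_arm([
  [1,-0.5,0,0,0,0,0.85],
  [1,-1,0,0,0,0,0.85],
  [1,-1,0,0,0,0,0.85],
  [1,-1,0,0,0,0,0.85],
  [1,-1,0,0,0,0,0.85],
  [1,-0.5,0,0,0,0,0.85],
  [0,0,0,0,0,0,0.85],
])

```text
time: 35.25
eef_pos: [455.5, -151.8, 189.2]
tool_rot: [0.002, 1.0, 0.0, 0.0]
ft_force: [-0.1, 0.5, 0.5]
width: 72.6
finger_force: 0.0
```

```bash
python3 - <<'E'
from h import *
s=observe(); print(s["time"],s["eef_pos"].round(1),s["ft_force"].round(1))
t=snapshot("top")[:,:,::-1].copy(); cv2.imwrite("pics/t5.png",t); p=camera_params("top"); hsv=cv2.cvtColor(t,cv2.COLOR_BGR2HSV)
r=cv2.inRange(hsv,(0,180,120),(6,255,255))|cv2.inRange(hsv,(174,180,120),(180,255,255)); r[:105]=0;r[135:]=0; r[:,:220]=0; r[:,420:]=0
w=ray(p,np.argwhere(r)[:,::-1],39)[:,:2]; print("stripe y",w[:,1].min(),w[:,1].max())
k=cv2.inRange(hsv,(0,0,0),(180,255,45)); k[:100]=0;k[165:]=0;k[:,260:]*=1; k[:,:260]=0; k[:,420:]=0
n,l,st,ce=cv2.connectedComponentsWithStats(k)
for i in range(1,n):
    if st[i,4]>20: print(st[i],ray(p,ce[i],66).round(1))
# bystanders moved? compare with the first picture away from arm/jig
d=cv2.absdiff(t,cv2.imread("pics/top0.png")).max(2)>40
n,l,st,ce=cv2.connectedComponentsWithStats(d.astype(np.uint8)); print([st[i].tolist() for i in range(1,n) if st[i,4]>40])
E
```

```text
35.25 [ 455.5 -151.8  189.2] [-0.1  0.5  0.5]
stripe y 48.81721563271151 226.18576229759609
[321 131   8  12  84] [[638.7  -4.5  66. ]]
[377 140  16  25 143] [[ 588.8 -176.5   66. ]]
[[245, 117, 34, 45, 1016], [287, 119, 14, 37, 265], [303, 120, 155, 280, 22009], [320, 130, 9, 14, 103], [293, 200, 16, 30, 120], [210, 204, 26, 23, 194], [0, 293, 109, 107, 4890], [15, 292, 72, 42, 1309], [287, 356, 10, 18, 89], [231, 381, 66, 19, 604], [286, 380, 14, 14, 100], [327, 383, 12, 17, 45]]
```

```bash
python3 -c "
from rig import *
print(job_done())"
```

```text
the job is handed in; nothing more can be done
None
```

The three bare ducks are down in the pockets with their beaks to the red stripe. The loaded sled slid 151 mm to a hard stop with pocket 2 under the bridge, was released, and the job was handed in at about 35 s; bystanders were out of the arm's path, but the final picture did not show the painted duck.

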